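# Park the castor caddy against its buffer

### The arm

A 6-joint arm with a two-finger parallel gripper is mounted at the origin on a cart in front of the work surface, level with it; the furniture and walls round the work are solid. World frame = base frame: x ahead of the robot, y to its left, z up, the work surface at z = 0. Lengths are in m, angles in rad, forces in N, time in s.
With the tool pointing down it reaches from about 0.325 to 0.875 m from the base axis. Payload 4.4 kg.
Tool frame: the origin (TCP) lies on the centre line of the jaws, within the pads' length; the fingertips stand 14 mm ahead of it and the grasp point (between the pads) lies 5 mm behind it; z points along the fingers, y is the line along which they close (so a half turn about z gives the same grasp; the last joint's range is limited). The gripper opens to 85 mm and grips with 20 to 120 N. Pads are 22 mm wide; open, the fingers measure 114 mm over their backs; the gripper's body (76 mm by 85 mm) begins 54 mm behind the grasp point. The pads swing forward as they close: fully open they stand 13 mm farther back than shut.
Start: joints at [1.192, 0.207, 1.542, -0, 1.393, -0.15], TCP at [0.13, 0.56, 0.245] pointing down, gripper open.
Joint ranges: [-2.73, 2.73], [-0.86, 2.22], [0.23, 2.46], [-1.11, 4.25], [0.08, 2.63], [-2.82, 2.82]. Speed limits (rad/s): [2.79, 2.79, 3.14, 3.14, 3.14, 3.14].

### API

Orientations are given as a rotation vector (axis times angle).
In Python, from rig import robot, jaws, solver, optics, sensors gives the robot as it stands. The module is installed in compiled form; this text tells all that it offers. Calls block until the motion is done:
- robot.move_ptp(position, orientation): joint-space move of the TCP to a pose.
- robot.line_to(position, rotation=None, vel=0.15): straight line of the TCP; rotation=None keeps the orientation; vel is the mean speed in m/s.
- robot.goto_joints(angles): joint-space move.
- jaws.gripper_to(opening, strength=None): finger opening in m; strength is the grip in N (None keeps the last); returns when the fingers have stopped.
- robot.sleep(seconds).
- solver.solve_ik(position, orientation): joint angles nearest the present ones, or None.
- optics.camera(name): name is "scene" or "top" or "wrist"; returns the picture (480x640x3 uint8, red, green, blue); there is no depth.
- optics.camera_params(name): a dict with "mtx" (3x3 intrinsics, pixels), "rvec" (rotation vector, rad) and "tvec" (3), from world to camera coordinates, as OpenCV has them. Camera axes: x right, y down, z forward; pixel columns grow to the right and rows downward; lengths in m; the calibration is good to about 2 mm. A picture is of the moment at which its call begins: read the wrist's pose just before it. camera_params takes no time and is no camera call; for the wrist camera it gives the pose at the moment of the call.
A pose or a line that the arm cannot do raises robot.MotionError and nothing moves.
- robot.close_job(): hands the job in; it is judged then, once.
Readings, each from a call of its own:
- sensors.current_time_s(): time.
- sensors.current_joint_pos(): joint angles.
- sensors.current_joint_velocities(): joint speeds.
- sensors.current_effort(): joint torques, N m.
- sensors.current_eef_pos(): TCP position.
- sensors.current_tool_rot(): TCP orientation.
- sensors.current_force(): force on the tool from outside, world axes, zero at the start.
- sensors.current_wrist_torque(): the same for the moment, N m.
- sensors.current_opening(): finger opening in m.
- sensors.current_finger_force(): force on a finger pad.
Only numpy, scipy, OpenCV 4.12 (cv2) and the standard library are available. Lean on these libraries where they do the work, as an engineer would, in place of code of your own. Each camera call takes 0.05 s, during which the arm holds its last target. There are 200 camera calls.

### The job

Roll the blue vial caddy straight ahead until all four of its swivel castors trail straight behind, before it enters the yellow-taped bay; then steer it in, nose first, squarely between the lines, and ease its nose against the red spring buffer with a light push of about 6 N for a second, never ramming it. Leave it standing there touching the buffer, castors still trailing, and let go; keep its wheels on the table, the amber vial upright in its well, and do not disturb the other glassware.

Things in the scene. Friction and masses are not known exactly. Their poses are not given: they have to be found in the camera images.
- caddy: Blue bench caddy on four swivel castors: deck 150 x 110 mm, top 56 mm above the table, rubber bumper on the nose, push bar at the rear. Origin on the table under the deck's middle; +x is straight ahead (push bar to nose), +y its left. About 0.85 kg; rolls with about 2 N of drag, stays where it is left, and can also be turned or moved sideways on its castors.
- caddy_bar (a point): Middle of the caddy's push bar: a black sleeve 16 mm in diameter and 70 mm long, lying across the caddy (along its y), 85 mm behind the origin and 125 mm above the table; 60 mm free below it. It may be gripped from above, the fingers closing along the caddy's x, or pushed. Axes as the caddy's.
- caddy_nose (a point): Middle of the front face of the caddy's bumper, 81 mm ahead of the caddy's origin, 46 mm above the table. Axes as the caddy's.
- bay: Parking bay fixed to the table. Origin on the table, midway between its two flat yellow tape lines (each 210 mm long, from 100 mm before to 110 mm past the origin, 122 mm apart inside); +x is the way in, z up. At the far end a grey housing carries the red buffer pad.
- bay_housing (a point): Front of the grey buffer housing: a fixed point 168 mm past the bay's origin along +x, 46 mm up, axes as the bay's. A 32 mm red pad stands out before it. Its reach is set anew each time and not measured: the untouched pad face lies 85 to 115 mm past the bay's origin. It yields 1.5 N per mm for 13 mm at most, damped, then stops hard.
- wheel_fl (a point): Centre of the front left wheel (24 mm diameter, 12 mm above the table). It swings freely on an 18 mm trail about an upright pivot at x = 55, y = +40 mm in the caddy's frame; trailing straight, it lies 18 mm behind (-x of) the pivot. It comes round by itself within about 50 mm of straight forward rolling.
- wheel_fr (a point): Centre of the front right wheel (24 mm diameter, 12 mm above the table). It swings freely on an 18 mm trail about an upright pivot at x = 55, y = -40 mm in the caddy's frame; trailing straight, it lies 18 mm behind (-x of) the pivot. It comes round by itself within about 50 mm of straight forward rolling.
- wheel_rl (a point): Centre of the rear left wheel (24 mm diameter, 12 mm above the table). It swings freely on an 18 mm trail about an upright pivot at x = -55, y = +40 mm in the caddy's frame; trailing straight, it lies 18 mm behind (-x of) the pivot. It comes round by itself within about 50 mm of straight forward rolling.
- wheel_rr (a point): Centre of the rear right wheel (24 mm diameter, 12 mm above the table). It swings freely on an 18 mm trail about an upright pivot at x = -55, y = -40 mm in the caddy's frame; trailing straight, it lies 18 mm behind (-x of) the pivot. It comes round by itself within about 50 mm of straight forward rolling.
- amber_vial: Amber vial with black cap, 34 mm wide, 72 mm high, standing loose in the square well of the caddy's deck, 20 mm ahead of the caddy's origin, top 116 mm above the table. Origin in the centre of its underside.
- white_vial: Bystander: the clear glass vial with a white cap, 27 mm wide, 58 mm high, standing on the table. Origin in the centre of its underside.
- sample_bottle: Bystander: the bottle of pale oil with a black cap, 60 mm wide, 110 mm high, standing on the table. Origin in the centre of its underside.
Not all that is in view belongs to the job. Leave any pink look-alike of the amber_vial alone.

How it is judged:
By the outcome, as a careful person would: the job done as asked, in the order asked, and still so for the second after the job is handed in, with the robot touching nothing.
It also fails if it takes over 61 s, if anything falls off the work surface, if the arm or the gripper's body presses on something with over 40 N, if the wrist force passes 120 N, or if a joint passes its speed limit or range.

## Working session

There is one attempt and no reset: what is moved stays moved. The work goes in short steps, each a Python script; the robot and the scene stay as the last script left them, time stands still between calls to the robot, and variables do not carry over. Pictures are saved under pics/ and viewed, at most 10 in all, crops included, and the job is handed in when it is done.

```bash
mkdir -p pics
python3 - <<'E'
from rig import robot,jaws,solver,optics,sensors
import cv2
for n in ("scene","top"):
    cv2.imwrite(f"pics/{n}0.png",optics.camera(n)[:,:,::-1])
    print(n,optics.camera_params(n))
print(sensors.current_time_s(),sensors.current_tool_rot())
E
```

```text
scene {'mtx': array([[552.24714972,   0.        , 324.79148435],
       [  0.        , 552.24714972, 241.97112871],
       [  0.        ,   0.        ,   1.        ]]), 'rvec': array([ 2.16293018, -0.90808003,  0.3722882 ]), 'tvec': array([-0.34437731,  0.34386407,  1.17216575])}
top {'mtx': array([[505.99091146,   0.        , 331.74697481],
       [  0.        , 505.99091146, 243.24454467],
       [  0.        ,   0.        ,   1.        ]]), 'rvec': array([ 2.17502718, -2.17835644,  0.13795015]), 'tvec': array([0.01538665, 0.5414601 , 1.19589169])}
0.1 [-0.35698267 -3.12067952  0.00315937]
```

View pics/top0.png

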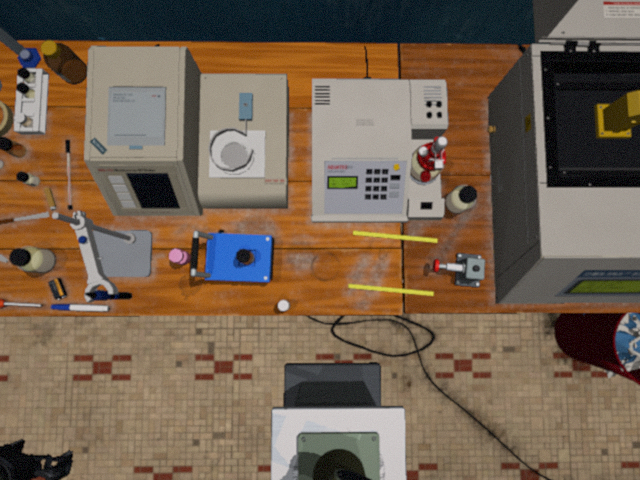

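View pics/scene0.png

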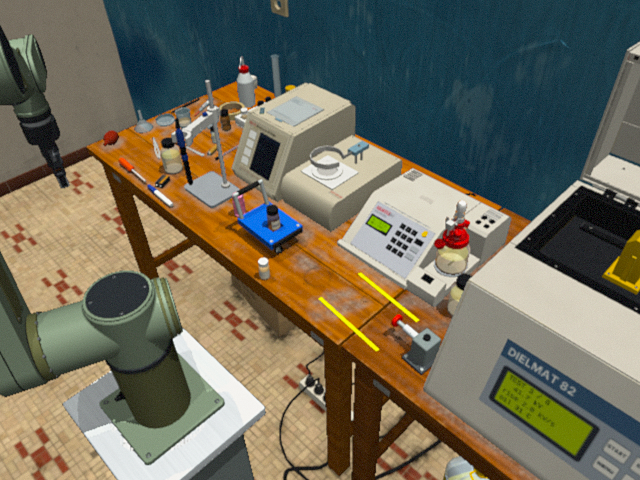

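Top view: blue caddy with its bar at (195,257) and nose at (272,258), heading right. The bay tapes are at rows ~237 and ~290, columns 350–435, with the red pad at ~(433,267). There are two candidates: the vial with the black cap at (244,257), which stands in the deck (amber_vial), and the pink one at (178,256) behind the bar, which is the decoy to avoid. I'll measure in an enlarged crop.

```bash
cat > h.py <<'E'
import numpy as np,cv2
from rig import robot,jaws,solver,optics,sensors
def unproj(name,px,z):
    p=optics.camera_params(name);R=cv2.Rodrigues(p["rvec"])[0];t=p["tvec"]
    px=np.array(px,float).reshape(-1,2);z=np.broadcast_to(z,len(px))
    c=-R.T@t
    d=(R.T@np.linalg.inv(p["mtx"])@np.c_[px,np.ones(len(px))].T).T
    return c+d*((z-c[2])/d[:,2])[:,None]
def blobs(img,lo,hi,roi,amin=30):
    m=cv2.inRange(cv2.cvtColor(img,cv2.COLOR_RGB2HSV),lo,hi)
    k=np.zeros_like(m);k[roi[1]:roi[3],roi[0]:roi[2]]=1
    cs=cv2.findContours(m*k,cv2.RETR_EXTERNAL,cv2.CHAIN_APPROX_NONE)[0]
    return [c for c in cs if cv2.contourArea(c)>amin]
def rect(c,z,name="top"):
    """metric oriented rectangle of a blob lying at height z: centre, long axis dir (towards -y), sizes"""
    P=unproj(name,c.reshape(-1,2),z)[:,:2]
    (cx,cy),(w,h),a=cv2.minAreaRect((P*1000).astype(np.float32))
    a=np.radians(a)+(0 if w>h else np.pi/2); d=np.array([np.cos(a),np.sin(a)])
    if d[1]>0:d=-d
    return np.array([cx,cy])/1000,np.degrees(np.arctan2(d[1],d[0])),sorted((w,h))
E
python3 - <<'E'
from h import *
im=cv2.imread("pics/top0.png")[:,:,::-1]
for c in blobs(im,(105,150,60),(125,255,255),(185,215,290,300)): print("deck",rect(c,.054))
for c in blobs(im,(24,120,120),(35,255,255),(340,225,445,300)): print("tape",rect(c,0.))
print("bar",unproj("top",[[195,235],[195,275]],.125))
a=cv2.resize(im[220:316,165:295],None,fx=6,fy=6,interpolation=2)
b=cv2.resize(im[220:316,340:470+20],None,fx=5,fy=5,interpolation=2)
cv2.imwrite("pics/c1.png",a[:,:,::-1]);cv2.imwrite("pics/c2.png",b[:,:,::-1])
E
```

```text
deck (array([0.50750018, 0.23453865]), np.float64(-92.40394592285158), [112.3923110961914, 152.5380859375])
tape (array([ 0.43054471, -0.13034894]), np.float64(-95.54065704345705), [11.74284553527832, 210.3956298828125])
tape (array([ 0.56224713, -0.1434592 ]), np.float64(-95.6425247192383), [11.50534439086914, 210.5382080078125])
bar [[0.54976325 0.32010539 0.125     ]
 [0.46106935 0.31781732 0.125     ]]
```

View pics/c1.png

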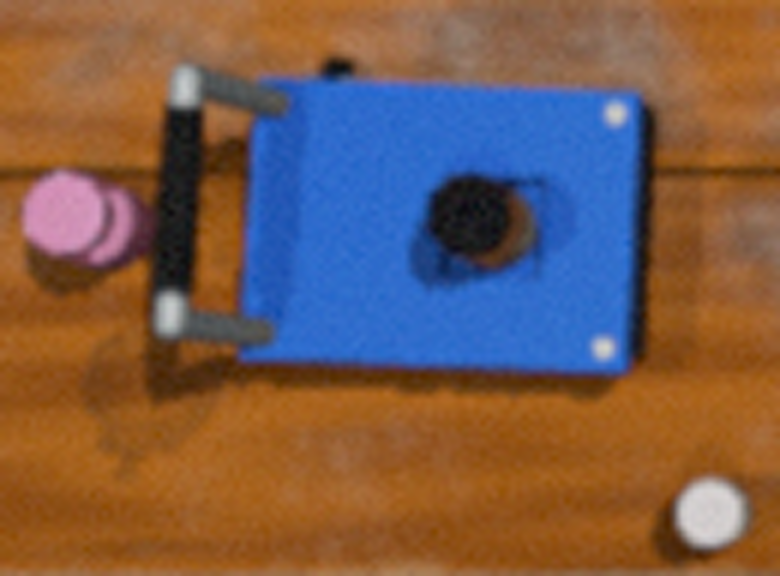

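View pics/c2.png

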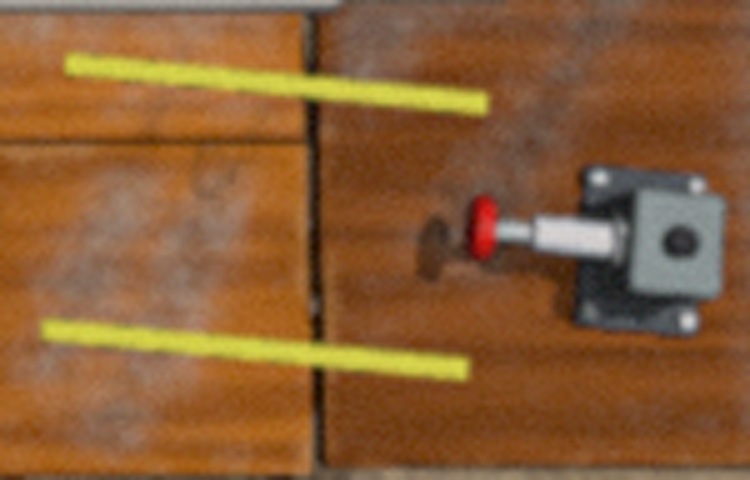

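The top crop shows the deck, the bar sleeve from crop pixel (185,105) to (172,292), and the pink decoy behind the bar at (65,215). The black-capped amber vial in the well at (470,215) is the right one. The other crop shows the two tapes and the red pad at (483,228). Next I'll approach and grip the bar.

```bash
cat >> h.py <<'E'
from scipy.spatial.transform import Rotation as Rn
BA=np.radians(-95.6); BO=np.array([0.4969,-0.1319])
u=lambda a:np.array([np.cos(a),np.sin(a)])
BD=u(BA); BL=u(BA+np.pi/2)
def tool(a,flip):
    y=np.r_[u(a),0]*(-1 if flip else 1); z=np.array([0,0,-1.])
    return Rn.from_matrix(np.c_[np.cross(y,z),y,z]).as_rotvec()
def tobay(p): p=np.asarray(p)[:2]-BO; return np.array([p@BD,p@BL])
def frombay(b): return BO+b[0]*BD+b[1]*BL
E
python3 - <<'E'
from h import *
P=unproj("top",[[165+185/6,220+105/6],[165+172/6,220+292/6]],.125)
print(P,P.mean(0),np.degrees(np.arctan2(*(P[0]-P[1])[[1,0]]))-90)
A=np.radians(-92.4);C=np.array([.5075,.2345]);b=C-.085*u(A);print("bar",b,"caddy in bay",tobay(C))
for f in (0,1): print(f,solver.solve_ik([*b,.12],tool(A,f)),solver.solve_ik([*frombay([-.066,0]),.12],tool(BA,f)))
E
```

```text
[[0.54417604 0.31812247 0.125     ]
 [0.47501858 0.3210999  0.125     ]] [0.50959731 0.31961119 0.125     ] -92.46522745668987
bar [0.51105943 0.31942544] caddy in bay [-0.3656857  -0.02520496]
0 [ 4.15096262e-01  3.90331498e-01  1.58105763e+00 -4.44089210e-16
  1.17020353e+00  2.02778049e+00] [-0.30141959  0.20855562  1.82156481  0.          1.11147223  1.36711517]
1 [ 4.15096262e-01  3.90331498e-01  1.58105763e+00 -4.44089210e-16
  1.17020353e+00 -1.11381216e+00] [-3.01419594e-01  2.08555618e-01  1.82156481e+00 -4.44089210e-16
  1.11147223e+00 -1.77447748e+00]
```

Run:
```python
from h import *
A=np.radians(-92.4);b=np.array([.5103,.3195]);R=tool(A,1)
robot.move_ptp([.33,.25,.28],R)
jaws.gripper_to(.055)
robot.move_ptp([*b,.22],R)
print("f0",sensors.current_force())
robot.line_to([*b,.12],vel=.1)
im=optics.camera("wrist");cv2.imwrite("pics/w1.png",im[:,:,::-1])
jaws.gripper_to(0,strength=50)
robot.sleep(.2)
print(sensors.current_opening(),sensors.current_force(),sensors.current_eef_pos(),sensors.current_time_s())
im=optics.camera("top");cv2.imwrite("pics/t1.png",im[:,:,::-1])
for c in blobs(im,(105,150,60),(125,255,255),(185,215,290,300)): print("deck",rect(c,.054))
```

```text
f0 [ 0.24732654 -0.62612432  0.70929084]
0.014357522784089867 [-0.57282641 -0.22706007  3.43478739] [0.51055076 0.31963061 0.1204567 ] 4.5667
deck (array([0.50741547, 0.23380328]), np.float64(-92.27945709228517), [112.7075424194336, 152.97085571289062])
```

Run:
```python
from h import *
A=np.radians(-92.4);b=np.array([.5106,.3196])
robot.line_to([*(b+.075*u(A)),.12],vel=.04)
print(sensors.current_force(),sensors.current_eef_pos(),sensors.current_time_s())
im=optics.camera("top");cv2.imwrite("pics/t2.png",cv2.resize(im[200:310,170:330],None,fx=5,fy=5,interpolation=2)[:,:,::-1])
for c in blobs(im,(105,150,60),(125,255,255),(185,215,340,300)):
    C,a,s=rect(c,.054);print("deck",C,a,s,tobay(C))
s=optics.camera("scene");cv2.imwrite("pics/s2.png",cv2.resize(s[180:300,210:350],None,fx=5,fy=5,interpolation=2)[:,:,::-1])
```

```text
[0.57582329 2.17863138 6.74298582] [0.50760703 0.24442223 0.12048452] 6.6417
deck [0.50274673 0.15887646] -92.15893554687501 [109.05521392822266, 153.2783660888672] [-0.28995925 -0.02255598]
```

View pics/t2.png

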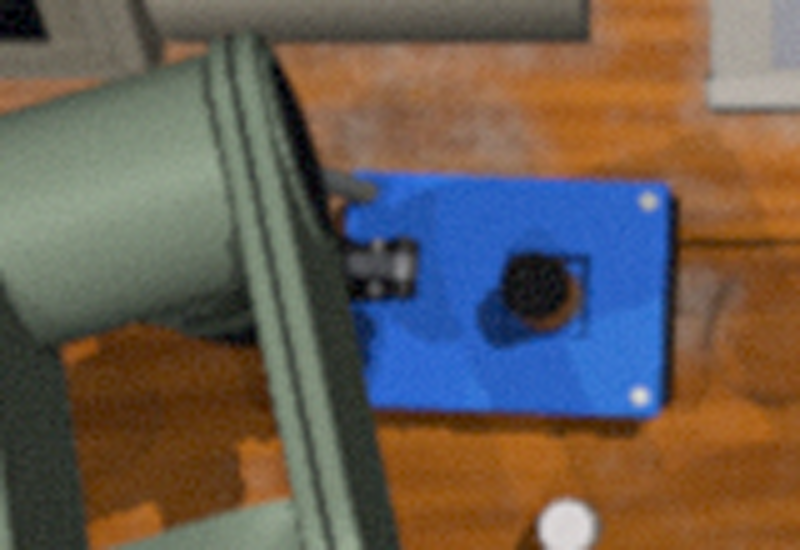

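View pics/s2.png

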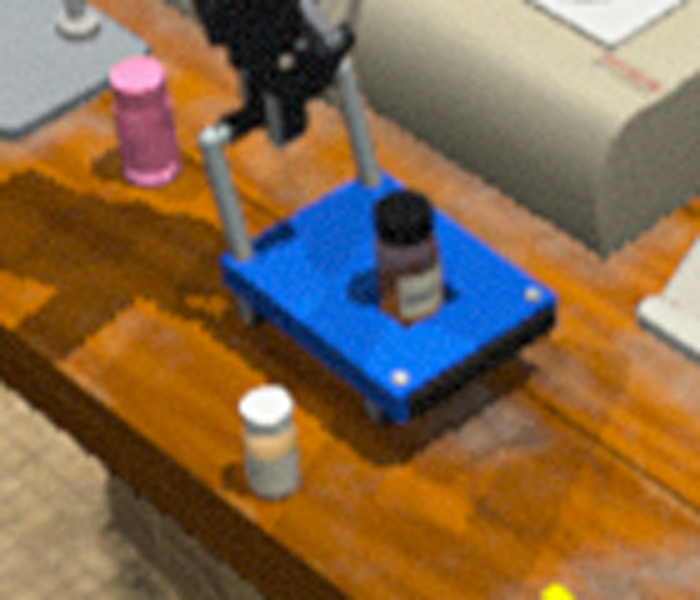

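Top crop: the caddy has rolled 75 mm ahead with the amber vial upright in its well at crop (537,287). Both visible wheels sit on the table, and the white vial and decoy haven't moved. Next comes the steering curve.

```bash
cat >> h.py <<'E'
def pose(bx,by,h,z=.1207,vel=.04):
    """caddy origin at bay (bx,by), heading h rad relative to the bay"""
    a=BA+h; p=frombay([bx,by])-.085*u(a)
    robot.line_to([*p,z],tool(a,1),vel=vel)
def look(roi,f=None):
    im=optics.camera("top")
    if f: cv2.imwrite(f,cv2.resize(im[200:320,250:450],None,fx=4,fy=4,interpolation=2)[:,:,::-1])
    for c in blobs(im,(105,150,60),(125,255,255),roi,300):
        P=unproj("top",c.reshape(-1,2),.054)
        b=(P[:,:2]-BO)@np.c_[BD,BL]; n=b[:,0].max()
        m=(b[:,0]>n-.075)&(b[:,0]<n-.015)
        L,Rr=[np.polyfit(*b[m&s].T,1) for s in (b[:,1]>b[:,1].mean(),b[:,1]<b[:,1].mean())]
        for x in (n-.015,n-.075): print("x",x.round(4),"left",np.polyval(L,x).round(4),"right",np.polyval(Rr,x).round(4))
        print("heading",np.degrees(np.arctan((L[0]+Rr[0])/2)).round(2),"nose deck x",n.round(4))
E
python3 - <<'E'
from h import *
h0=np.radians(3.2); x0,y0=-.2907,-.0215
x1=x0+.01; y1=y0+.01*np.tan(h0); pose(x1,y1,h0)
x2=-.200
from scipy.interpolate import CubicHermiteSpline as H
S=H([x1,x2],[y1,0],[np.tan(h0),0])
for x in np.linspace(x1,x2,9)[1:]:
    s=(x-x1)/(x2-x1); pose(x,float(S(x)),h0*(1-s*s*(3-2*s)))
print(sensors.current_force(),tobay(sensors.current_eef_pos()),sensors.current_time_s())
look((200,215,400,310),"pics/t3.png")
E
```

```text
[ 0.94430554 -0.28374408  2.24961993] [-2.8423176e-01  1.3568479e-04] 10.475
x -0.1368 left 0.0494 right -0.0547
x -0.1968 left 0.0536 right -0.0548
heading -1.91 nose deck x -0.1218
```

View pics/t3.png

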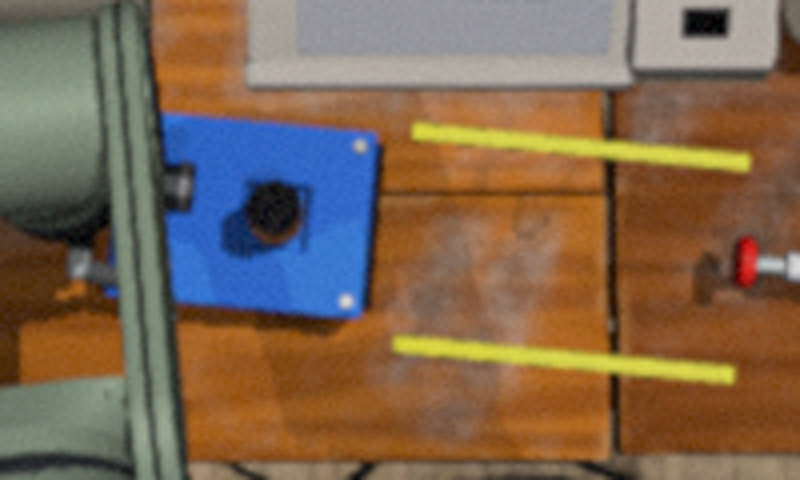

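Crop: the caddy is just before the bay. Its deck edges, from (165,115) to (378,135), run parallel to the tapes and it is centred to about 1 mm; the red pad face is at (738,262). Rolling straight in.

Run:
```python
from h import *
print("pad face",tobay(unproj("top",[[250+738/4,200+262/4]],.046)[0]))
pose(-.09,.0003,0,vel=.05)
look((250,215,420,310),"pics/t4.png")
pose(-.005,.0003,0,vel=.04)
F=sensors.current_force();print(F,F[:2]@BD,tobay(sensors.current_eef_pos()),sensors.current_time_s())
look((280,215,440,310),"pics/t5.png")
```

```text
pad face [ 0.098638   -0.00111525]
x -0.0277 left 0.0498 right -0.0536
x -0.0877 left 0.0526 right -0.0541
heading -1.11 nose deck x -0.0127
[-0.45342994  1.84725918  1.84368485] -1.7941959425617868 [-0.08995778  0.00023305] 15.2
x -0.0267 left -0.0135 right -0.0551
x -0.0867 left -0.0351 right -0.05
heading 7.83 nose deck x -0.0117
x 0.0579 left 0.0544 right -0.0556
x -0.0021 left -0.0186 right -0.0059
heading 10.95 nose deck x 0.0729
```

View pics/t5.png

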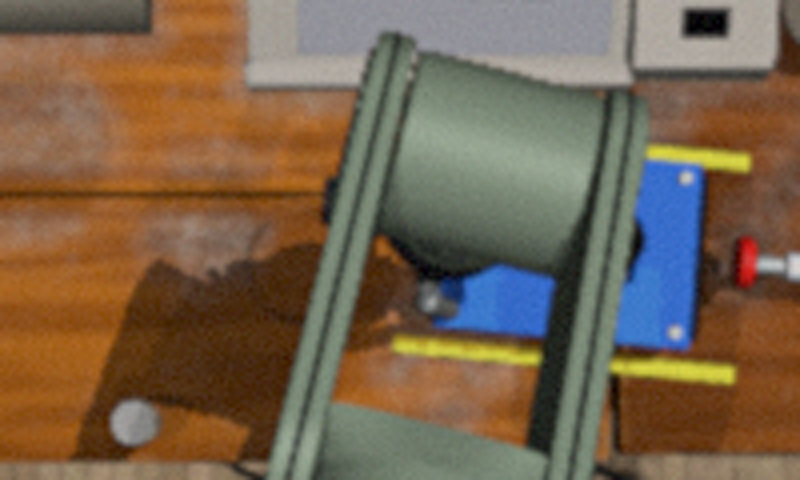

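Crop: nose squarely between the lines with its face at column ~705, about 20 mm short of the red pad at column 738. Now a slow, force-guarded approach.

Run:
```python
from h import *
def f(n=5):
    v=[]
    for _ in range(n): v.append(-(sensors.current_force()[:2]@BD)); robot.sleep(.02)
    return float(np.mean(v))
pose(.005,.0003,0,vel=.02); robot.sleep(.1); 
base=[f()]; x=.005; log=[]
while x<.046:
    x+=.001; pose(x,.0003,0,vel=.015); v=f(); log.append((round(x,4),round(v,2),round(tobay(sensors.current_eef_pos())[0]+.085,4)))
    b=np.median(base)
    if v<b+1.0: base.append(v)
    if v-b>5.6: break
t=sensors.current_time_s(); print("base",b,log,t)
for _ in range(5): robot.sleep(.1); print(round(f(),2),end=" ")
print(sensors.current_time_s(),sensors.current_force())
```

```text
base -0.05429928935938756 [(0.006, 1.72, np.float64(0.0058)), (0.007, 2.67, np.float64(0.0069)), (0.008, 2.17, np.float64(0.0081)), (0.009, 1.94, np.float64(0.0091)), (0.01, 2.1, np.float64(0.0101)), (0.011, 2.02, np.float64(0.0111)), (0.012, 1.89, np.float64(0.0121)), (0.013, 1.87, np.float64(0.0131)), (0.014, 1.95, np.float64(0.0141)), (0.015, 1.85, np.float64(0.015)), (0.016, 3.6, np.float64(0.0158)), (0.017, 4.8, np.float64(0.0168)), (0.018, 5.77, np.float64(0.0176))] 20.4167
5.56 5.71 5.63 5.81 5.66 21.3333 [0.59393414 4.54909679 3.00829165]
```

Drag is about 1.95 N, so the buffer carries about 3.8 N now. I'll press to about 6 N on the buffer and hold, then ease back gently to where drag holds it and release.

Run:
```python
from h import *
f=lambda:round(float(-(sensors.current_force()[:2]@BD)),2)
x=.018
while x<.0205:
    x+=.0005; pose(x,.0003,0,vel=.01); robot.sleep(.06)
    v=np.mean([f() for _ in range(3)])
    if v>7.5: break
print(x,v,sensors.current_time_s())
for _ in range(7): robot.sleep(.2); print(f(),end=" ")
for k in range(6):
    x-=.0005; pose(x,.0003,0,vel=.008); robot.sleep(.06); v=f(); print("back",x,v)
    if v<0.3: break
print(sensors.current_force(),tobay(sensors.current_eef_pos()))
```

```text
0.02 7.69 22.5667
7.09 7.62 7.68 7.79 6.94 7.95 7.75 back 0.0195 6.73
back 0.019 4.77
back 0.0185 3.61
back 0.018 0.72
back 0.017499999999999998 0.85
back 0.016999999999999998 0.61
[-0.1957334   0.62850419  0.96433898] [-0.06786521  0.00027463]
```

Run:
```python
from h import *
jaws.gripper_to(.05); robot.sleep(.3)
print(sensors.current_force())
p=sensors.current_eef_pos()
robot.line_to([p[0],p[1],.24],vel=.08)
robot.move_ptp([.36,.15,.30],sensors.current_tool_rot())
robot.sleep(.3)
look((250,215,440,310))
im=optics.camera("top");a=cv2.resize(im[210:310,290:480],None,fx=4,fy=4,interpolation=2)
s=optics.camera("scene");b=cv2.resize(s[225:375,290:480],None,fx=4,fy=4,interpolation=2)[:,:760]
cv2.imwrite("pics/fin.png",a[:,:,::-1]);cv2.imwrite("pics/fins.png",b[:,:,::-1]);print(sensors.current_time_s())
```

```text
[ 0.96805305  0.49871851 -0.82087576]
x 0.0791 left 0.0487 right -0.0535
x 0.0191 left 0.0526 right -0.0548
heading -1.2 nose deck x 0.0941
29.675
```

View pics/fin.png

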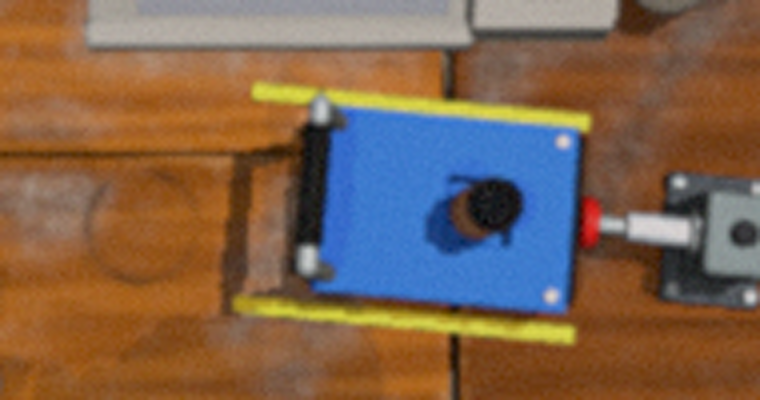

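View pics/fins.png

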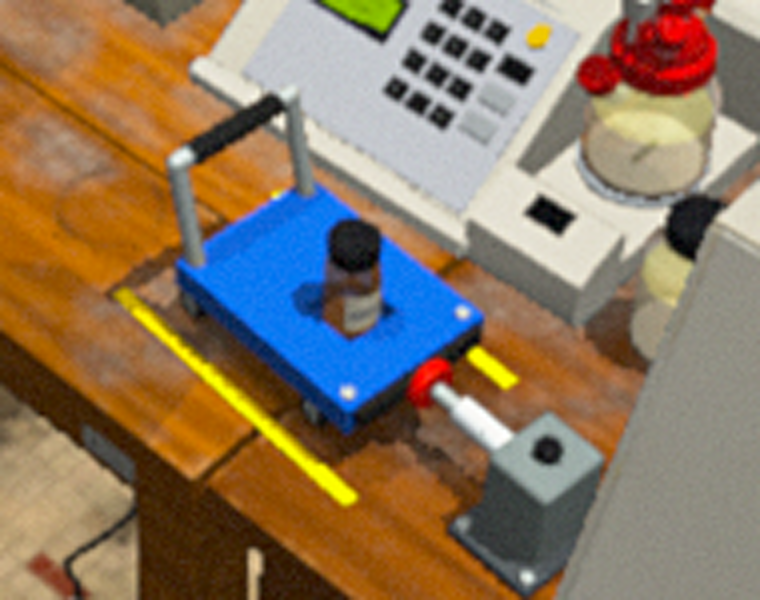

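The final views show the caddy between the tapes, its nose on the red pad at (580,222), the amber vial upright at (492,205), and the gripper clear. Handing in.

```bash
python3 -c "
from rig import robot
print(robot.close_job())"
```

```text
the job is handed in; nothing more can be done
None
```

I handed in the job at about 30 s with the caddy centred in the bay to about 1 mm, its nose on the red buffer after a roughly 6 N press held about 1.4 s, the amber vial upright and the gripper clear; I inferred the trailing castors from 75 mm or more of straight rolling, since the cameras didn't show all four wheels.

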